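# Refit the hob's control knob and hold it pressed in

### The job

The black paddle knob of the small gas hob stands in the wooden rack after washing. Draw it straight up out of its slot, turn it so that its red mark matches the red mark at the valve (the flat in its hole then meets the flat of the shaft), push it fully home on the shaft, and press it down all the way against the valve's spring as if to keep the flame lit. Finish while still gripping the knob and holding it pressed in, not letting go, and leave the green scraper, the salt shaker and the pepper mill where they stand.

Things in the scene. Friction and masses are not known exactly. Their poses are not given: they have to be found in the camera images.
- knob_center (a point): Centre of the loose black paddle knob (66 mm high, about 60 g), 33 mm above its underside. z up, x along its width to its red-marked end, y through its thickness. Foot 46 (x) x 26 (y) x 22 mm high; above it, up to the top, a flat blade 40 (x) x 12 (y) mm: grip it along y. Red stripe on the +x half of the blade's top edge and down its +x end. Starts upright in a rack slot.
- knob_socket (a point): Centre of the ceiling of the D-shaped hole in the knob's underside, on the knob's axis, 18 mm above the underside (15 mm below knob_center). The hole is 17.6 mm in diameter and 18 mm deep; its flat is on the knob's +x (red) side, 2.8 mm from the axis. Axes as the knob's.
- knob_mark (a point): Point of the knob on its red-mark side, 19 mm from its axis along its +x, at the height of knob_socket.
- valve: Grey ring, 66 mm in diameter, 2 mm thick, on the hob's black front panel. Origin: its centre, at panel height (55 mm above the worktop); z up, x toward the red index line on the ring. The D-shaft rises from its centre. Ring and shaft never turn but are set differently each time. Pan supports behind are 88 mm above the worktop.
- shaft_tip (a point): Centre of the D-shaft's top, on its axis, 28 mm above the panel when not pressed; sinks with the shaft. Shaft 16 mm in diameter, flat on its +x side (as the red line) 2 mm from the axis, last 3 mm chamfered by 1.5 mm. z up, x toward flat. With the knob home its underside is 18 mm below this point, 10 mm above the panel (5 mm when pressed).
- valve_mark (a point): Red index line on the ring, 19 mm from the shaft's axis along the valve's +x.
- shaft (a joint): How far the D-shaft is pressed in, m: 0 free, 0.005 fully in (stop). A spring holds it up: it begins to sink at about 4 N and is fully in at about 9 N; it comes up again when let go.
- rack: Fixed wooden rack, 41 (x) x 125 (y) mm, 30 mm high. Origin: centre of its underside, on the worktop. Two slots along its y, centred at y = -32 and +32 mm, each 29 (x) x 49 (y) mm, 22 mm deep (floor 8 mm above the worktop). Knob in one, scraper in the other, their width along the row, the knob's red end toward the rack's +y.
- scraper: Green pan scraper, 44 x 24 mm, 58 mm high, with a thin white blade upward, standing in the other slot. Origin: centre of its underside. Leave it there.
- salt_shaker: Glass salt shaker, 44 mm in diameter, 90 mm high, beside the hob. Origin: centre of its underside. Leave it.
- pepper_mill: Wooden pepper mill, 58 mm in diameter, 165 mm high, beyond the rack. Origin: centre of its underside. Leave it.
There are look-alikes about, which are no part of the job. What is shaped like the part that bears knob_center but orange, purple or yellow is not meant.

How it is judged (in metres and radians):
On the way, in this order (a step that is already met when the one before it is completed fails the run):
1. the knob is held by the fingers, upright, drawn clear out of its slot (contact force between the fingers and knob above 1 N and z of knob_center in the frame of rack above 0.07 m and angle between knob_center's own z axis and vertical below 0.3 rad), for 0.1 s.
2. the knob is on the D-shaft, marks matching, pushed home (horizontal distance between knob_socket and shaft_tip below 0.003 m and z of knob_socket in the frame of shaft_tip below 0.002 m and horizontal distance between knob_mark and valve_mark below 0.007 m and angle between knob_center's own z axis and vertical below 0.12 rad), for 0.1 s.
At the end, for the whole second after the job is handed in: Knob home on the shaft (hole ceiling within 2 mm of the tip, 3 mm of its axis; marks within 7 mm seen from above; upright within 0.12 rad), still gripped by the fingers, shaft held pressed in more than 3.5 of its 5 mm with over 4 N, knob not bearing on the hob body (all of step 2 and contact force between the fingers and knob above 1 N and value of joint shaft above 0.0035 m and contact force between knob and valve above 4 N and contact force between knob and hob below 0.5 N); the arm keeps its last pose, push and grip.
It fails at once if the green scraper is moved by more than 25 mm (distance of scraper from where it was at the start of the episode above 0.025 m).
It fails at once if the salt shaker is moved by more than 25 mm (distance of salt_shaker from where it was at the start of the episode above 0.025 m).
It fails at once if the pepper mill is moved by more than 25 mm (distance of pepper_mill from where it was at the start of the episode above 0.025 m).
It also fails if it takes over 45 s, if anything falls off the work surface, if the arm or the gripper's body presses on something with over 40 N, if the wrist force passes 120 N, or if a joint passes its speed limit or range.

### The arm

A 7-joint arm with a two-finger parallel gripper is mounted at the origin on a cart in front of the work surface, level with it; the furniture and walls round the work are solid. World frame = base frame: x ahead of the robot, y to its left, z up, the work surface at z = 0. Lengths are in mm, angles in rad, forces in N, time in s.
With the tool pointing down it reaches from about 350 to 900 mm from the base axis. Payload 19.9 kg.
Tool frame: the origin (TCP) lies on the centre line of the jaws, within the pads' length; the fingertips stand ahead of it and the grasp point (between the pads) is the TCP (manip.tips_ahead is the z of the fingertips in the tool frame, in mm); z points along the fingers, y is the line along which they close (so a half turn about z gives the same grasp; the last joint's range is limited). The gripper opens to 85 mm and grips with 20 to 120 N. Pads are 22 mm wide; open, the fingers measure 114 mm over their backs; the gripper's body (76 mm by 85 mm) begins 54 mm behind the grasp point. The pads swing forward as they close: fully open they stand 13 mm farther back than shut.
Start: joints at [1.119, 0.417, -0.01, 1.614, 0.005, 1.111, -0.053], TCP at [249.584, -572.985, 250.26] pointing down, gripper open.
Joint ranges: [-2.81, 2.81], [-0.39, 2.02], [-1.27, 1.25], [0.06, 2.57], [-1.19, 4.33], [0.19, 2], [-2.82, 2.82]. Speed limits (rad/s): [1.89, 1.89, 2.39, 2.39, 3.01, 3.01, 3.01].

### API

Orientations are given as a unit quaternion [w, x, y, z].
In Python, from station import manip gives the robot as it stands.
- The arm moves only by the tool apply_moves, never from a script. Its argument "targets" is a list of rows, each a list of 7 numbers: the opening, from 0 (shut) to 1 (fully open), then the shift along the tool's x, y, z in cm, then the turn, a rotation vector about the tool's x, y, z in rad. A call has 1 to 8 rows; each row is the pose to reach, as a shift and turn from the pose commanded when the call began, along the tool's axes at that moment; what a row does not reach only later rows make up. A row lasts 1/8 s, in which the tool goes at most 62.5 mm and 10.7 degrees, less where a joint would pass 70% of its speed; a pose out of reach is approached as far as the arm can. A call with a gripper value outside its range is refused whole. The fingers move at their own pace and stop on an object; "force" is the grip in N (left out, the last holds). Time passes only in rows, so rows that repeat a pose let the fingers close. It gives the time, the measured TCP pose, the force, the opening and the grip force at its end, in the units of the state.
- manip.get_state(): the state, without advancing time (a new reading comes with each control period).
- manip.camera(name): name is "side" or "top"; returns the picture (480x640x3 uint8, red, green, blue); there is no depth.
- manip.camera_model(name): a dict with "camera_matrix" (3x3 intrinsics, pixels), "eye" and "orientation" of the camera in the world. Camera axes: x right, y up, looking along -z (the intrinsics and any distortion apply to the point x, -y, -z); pixel columns grow to the right and rows downward; lengths in mm; the calibration is good to about 2 mm. A picture is of the moment at which its call begins. camera_model takes no time and is no camera call.
- manip.finish_job(): hands the job in; it is judged then, once.
The state is a dict: "clock": time; "joint_positions": joint angles; "joint_vel": joint speeds; "effort": joint torques, N m; "ee_pos": TCP position; "eef_rot": TCP orientation; "contact_force": force on the tool from outside, world axes, zero at the start; "moment": the same for the moment, N m; "width": finger opening in mm; "grip_force": force on a finger pad.
Only numpy, scipy, OpenCV 4.12 (cv2) and the standard library are available. Lean on these libraries where they do the work, as an engineer would, in place of code of your own. Each camera call takes 0.05 s, during which the arm holds its last target. There are 200 camera calls.

## Working session

There is one attempt and no reset: what is moved stays moved. The work goes in short steps, Python scripts to look and compute and a tool call to move; the robot and the scene stay as the last step left them, time stands still between calls to the robot, and variables do not carry over. Pictures are saved under pics/ and viewed, at most 10 in all, crops included, and the job is handed in when it is done.

Besides the shell and the picture viewer there is one more tool, called in YAML: its name, and indented under it one key for each argument. apply_moves: Moves the arm, as the interface text tells. Its arguments: {"type":"object","properties":{"targets":{"type":"array","items":{"type":"array","items":{"type":"number"}}},"force":{"type":"number"}},"required":["targets"]}

```bash
mkdir -p pics; ls
python3 - <<'E'
from station import manip
import cv2
for n in("top","side"):
    im=manip.camera(n); cv2.imwrite(f"pics/{n}0.png",im[:,:,::-1]); m=manip.camera_model(n); print(n,m)
s=manip.get_state(); print(s, manip.tips_ahead)
E
```

```text
pics
top {'camera_matrix': array([[540.69564531,   0.        , 305.4244421 ],
       [  0.        , 540.69564531, 246.33950897],
       [  0.        ,   0.        ,   1.        ]]), 'eye': array([ 372.34411929,    9.38187693, 1057.52906754]), 'orientation': array([ 0.71127244,  0.07108987, -0.06406032, -0.69637204])}
side {'camera_matrix': array([[438.89661101,   0.        , 322.20767947],
       [  0.        , 438.89661101, 240.71020252],
       [  0.        ,   0.        ,   1.        ]]), 'eye': array([ 337.46472884, -656.63084137,  494.44036179]), 'orientation': array([ 0.8539392 ,  0.49404965, -0.07158149, -0.14689749])}
{'clock': 0.1, 'joint_positions': array([ 1.11850903,  0.41795985, -0.01028746,  1.61410573,  0.00468266,
        1.11071732, -0.05300817]), 'joint_vel': array([ 0.00132592, -0.00303012,  0.0001835 ,  0.00109202,  0.00137768,
       -0.00129074, -0.00085502]), 'effort': array([ 1.36836032e-03, -8.65823221e+01,  6.80127572e-01, -4.35632300e+01,
        1.91943924e-02,  5.04054566e-03,  1.91119108e-05]), 'ee_pos': array([ 249.45267094, -572.737919  ,  249.6979158 ]), 'eef_rot': array([-5.61516604e-04,  9.78982865e-01,  2.03941683e-01, -1.57579244e-04]), 'contact_force': array([-0.20170758,  0.06148137,  0.74960187]), 'moment': array([-0.0661825 ,  0.09830541,  0.06393463]), 'grip_force': 0.0, 'width': 85.49808802294984} 19.0
```

View pics/top0.png

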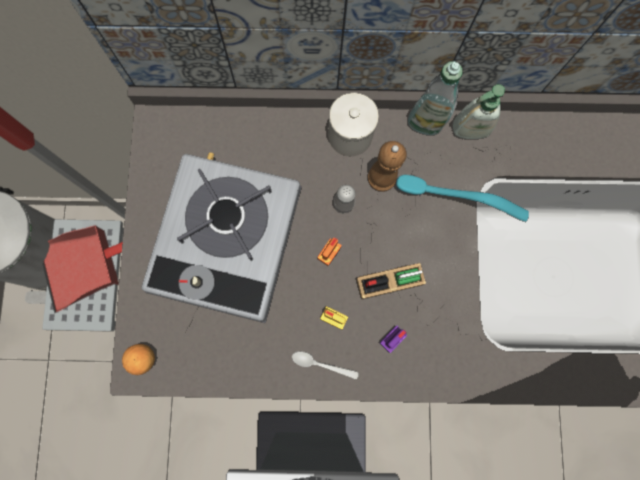

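View pics/side0.png

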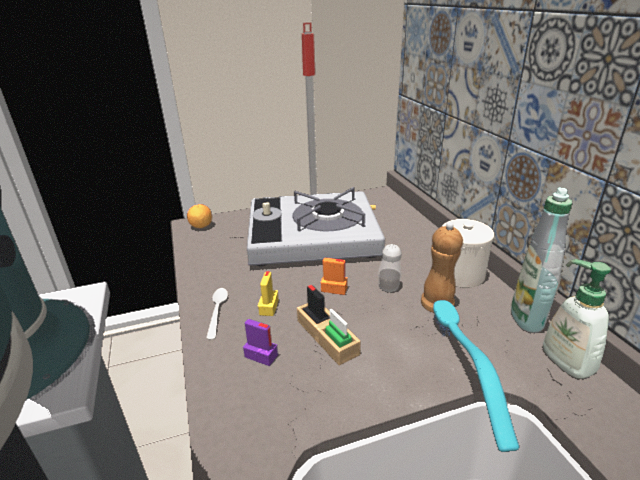

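The top view shows the rack at (392,281), with the black knob at about (376,284) and the scraper at (409,275). The valve is at about (197,282), with its red line to the left at about (183,281). Next I'll enlarge both areas.

```bash
cat > h.py <<'E'
import numpy as np, cv2
from scipy.spatial.transform import Rotation as R
from station import manip
def cam(n):
    m=manip.camera_model(n); q=m["orientation"]; return m["camera_matrix"],m["eye"],R.from_quat(q,scalar_first=True).as_matrix()
def ray(n,u,v):
    K,e,Q=cam(n); p=np.linalg.solve(K,[u,v,1.]); return e,Q@[p[0],-p[1],-p[2]]
def plane(n,u,v,z):
    e,d=ray(n,u,v); return (e+d*(z-e[2])/d[2])
def proj(n,P):
    K,e,Q=cam(n); c=Q.T@(np.asarray(P,float)-e); p=K@[c[0],-c[1],-c[2]]; return p[:2]/p[2]
E
python3 - <<'E'
import cv2,numpy as np
t=cv2.imread("pics/top0.png"); s=cv2.imread("pics/side0.png")
f=lambda i,x,y,w,h,k:cv2.resize(i[y:y+h,x:x+w],None,fx=k,fy=k,interpolation=cv2.INTER_CUBIC)
a=np.hstack([f(t,172,262,50,40,8),f(t,352,260,50,40,8)])
b=np.hstack([f(s,240,190,50,35,8),f(s,290,280,50,35,8)])
cv2.imwrite("pics/crop.png",np.vstack([a,b]))
E
```

```text
(no output)
```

View pics/crop.png

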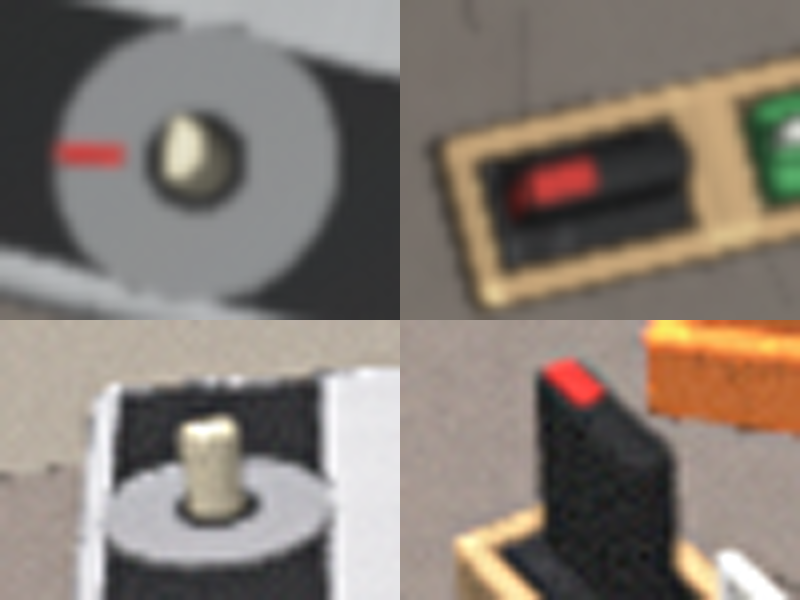

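The crops show the ring centred at about crop (196,161), which is pixel (196.5,282), with its red line at about (183,281). The knob's red stripe is at the left end of its blade. I'll measure these with masks.

Run:
```python
from h import *
t=cv2.imread("pics/top0.png").astype(int); 
b,g,r=t[...,0],t[...,1],t[...,2]
def box(m,x0,y0,x1,y1):
    o=np.zeros(m.shape,np.uint8); o[y0:y1,x0:x1]=m[y0:y1,x0:x1]; return o
cen=lambda m:np.argwhere(m).mean(0)[::-1]
# ring vs. panel: filled circle from contour points
m=box((r+g+b>270)&(r+g+b<480),172,262,222,302)
circ=lambda p:np.hypot(p[:,0]-196.5,p[:,1]-282)
# radial edge points (subpixel half level) on left/right/where next to dark
pts=[]
gray=cv2.GaussianBlur((r+g+b).astype(np.float32)/3,(3,3),0)
for a in np.arange(0,360,3):
    rr=np.arange(14,21,.1); x=196.3+rr*np.cos(np.radians(a)); y=281.6+rr*np.sin(np.radians(a))
    p=cv2.remap(gray,x.astype(np.float32)[None],y.astype(np.float32)[None],cv2.INTER_LINEAR)[0]
    i=np.where((p<95))[0]
    if len(i) and i[0]>5: pts.append((x[i[0]],y[i[0]]))
pts=np.array(pts,np.float32); W=np.array([plane("top",*p,57)[:2] for p in pts])
A=np.c_[2*W,np.ones(len(W))]; 
for k in range(4):
    s=np.linalg.lstsq(A,(W**2).sum(1),rcond=None)[0]; rad=np.sqrt(s[2]+s[0]**2+s[1]**2); e=np.hypot(*(W-s[:2]).T)-rad
    W=W[abs(e)<max(1.2,2*e.std())]; A=np.c_[2*W,np.ones(len(W))]
print("ring",s[:2],rad,len(W),e.std())
red=(r>130)&(r>g*1.7)&(r>b*1.7)
rl=box(red,172,270,190,292); P=plane("top",*cen(rl),57)[:2]; print("redline",P,np.hypot(*(P-s[:2])),"yaw",np.degrees(np.arctan2(*(P-s[:2])[::-1])),cen(rl))
# shaft tip from top & side (bright beige)
sh=box((r>150)&(r-b>25),188,270,205,295); print("tip blob",cen(sh),plane("top",*cen(sh),83)[:2])
# rack
tan=box((r>120)&(r-b>45)&(g-b>15)&(r-g<80),350,255,435,305)
c=max(cv2.findContours(tan,cv2.RETR_EXTERNAL,cv2.CHAIN_APPROX_NONE)[0],key=cv2.contourArea)
W=np.array([plane("top",*p,30)[:2] for p in c[:,0]],np.float32); R_=cv2.minAreaRect(W); print("rack",R_)
# knob
k=box(red,362,275,385,292); ys=np.argwhere(k); print("red px",cen(k),plane("top",*cen(k),74)[:2],k.sum())
gr=box((g>r*1.3)&(g>b*1.3),395,262,430,290); print("scraper",plane("top",*cen(gr),40)[:2])
s=cv2.imread("pics/side0.png").astype(int);b,g,r=s[...,0],s[...,1],s[...,2]
red=(r>150)&(r>g*1.8)&(r>b*1.8); k=box(red,300,280,322,300); print("side red",cen(k),plane("side",*cen(k),74)[:2])
rim=box((r+g+b>330)&(r+g+b<700),253,205,282,263)
# reprojection checks
for n in("top","side"):
    print(n,"ring proj later")
for n in "salt_shaker",: pass
```

```text
ring [494.63174364 223.77494207] 33.123041047442136 75 0.24656439460691695
redline [495.80017249 248.81449201] 25.066796504817322 yaw 87.3283260108967 [182.77272727 280.90909091]
tip blob [194.44 280.12] [494.47709986 221.45323091]
rack ((509.0458984375, -143.24012756347656), (41.44822311401367, 124.97294616699219), 14.301294326782227)
red px [371.86206897 282.10344828] [ 498.74967613 -101.55337773] 29
scraper [ 514.45378104 -171.80249278]
side red [313.22580645 286.96774194] [ 500.06027872 -102.96331759]
top ring proj later
side ring proj later
```

```bash
cat >> h.py <<'E'
def go(P,yaw):
    "shift (cm) and turn (rotvec) in tool axes to bring the TCP to P, tool x at yaw deg, tool pointing down"
    s=manip.get_state(); Q=R.from_quat(s["eef_rot"],scalar_first=True)
    T=R.from_euler("z",yaw,degrees=True)*R.from_euler("x",180,degrees=True)
    print("at",s["ee_pos"].round(2),"yaw",Q.as_matrix()[:2,0],"F",s["contact_force"].round(1),"w",s["width"],"t",s["clock"])
    print("shift cm",(Q.inv().apply(np.asarray(P)-s["ee_pos"])/10).round(3),"turn",(Q.inv()*T).as_rotvec().round(4))
E
python3 -c "
from h import *
go([501.3,-112,180],104.3)
for n in ('top','side'): print(proj(n,[494.6,223.8,57]),proj(n,[494.6,223.8,83]),proj(n,[501.3,-112,74]))
"
```

```text
at [ 249.45 -572.74  249.7 ] yaw [0.91681553 0.399311  ] F [-0.2  0.1  0.7] w 85.49808802294984 t 0.1
shift cm [ 41.488 -32.176   7.004] turn [-1.0000e-03 -8.0000e-04 -1.4096e+00]
[196.10879468 281.82769143] [193.15611459 280.02598764] [377.58050946 280.83574141]
[266.82331149 212.82158851] [265.81221197 202.30278197] [315.68290422 289.94075026]
```

apply_moves:
  targets:
    - [0.7,2.6,-2.0,0,0,0,-0.088]
    - [0.7,5.2,-4.0,0,0,0,-0.176]
    - [0.7,7.8,-6.0,0,0,0,-0.264]
    - [0.7,10.4,-8.0,0,0,0,-0.352]
    - [0.7,13.0,-10.0,0,0,0,-0.44]
    - [0.7,15.6,-12.0,0,0,0,-0.528]
    - [0.7,18.2,-14.0,0,0,0,-0.616]
    - [0.7,20.8,-16.0,0,0,0,-0.704]
  force: 40

```text
clock: 1.1
ee_pos: [377.4, -341.3, 250.3]
eef_rot: [0.0, 0.847, 0.531, -0.0]
contact_force: [-0.1, -0.1, 0.2]
width: 59.9
grip_force: 0.0
```

```bash
python3 -c "
from h import *
go([501.3,-112,180],104.3)"
```

```text
at [ 377.41 -341.29  250.34] yaw [0.43505297 0.90040486] F [-0.1 -0.1  0.2] w 59.883669575940324 t 1.1
shift cm [26.036  1.179  7.033] turn [ 0.000e+00  1.000e-04 -6.997e-01]
```

apply_moves:
  targets:
    - [0.6,3.7,0.2,1,0,0,-0.1]
    - [0.6,7.4,0.4,2,0,0,-0.2]
    - [0.6,11.1,0.6,3,0,0,-0.3]
    - [0.6,14.8,0.7,4,0,0,-0.4]
    - [0.6,18.5,0.9,5,0,0,-0.5]
    - [0.6,22.2,1.0,6,0,0,-0.6]
    - [0.6,25.9,1.15,7,0,0,-0.7]
    - [0.6,25.9,1.15,7,0,0,-0.7]

```text
clock: 2.1
ee_pos: [501.4, -112.1, 179.7]
eef_rot: [-0.001, 0.613, 0.79, 0.0]
contact_force: [-0.6, -0.6, 0.1]
width: 50.9
grip_force: 0.0
```

```bash
python3 -c "
from h import *
go([501.3,-112,54],104.3)
im=manip.camera('side'); c=im[200:380,220:420,::-1]
cv2.imwrite('pics/s1.png',cv2.resize(c,None,fx=3,fy=3)); cv2.imwrite('pics/s1full.png',im[:,:,::-1])"
```

```text
at [ 501.44 -112.08  179.71] yaw [-0.24912205  0.96847065] F [-0.6 -0.6  0.1] w 50.881864676748506 t 2.1
shift cm [-9.0000e-03 -9.0000e-03  1.2571e+01] turn [-0.0001 -0.0017  0.0022]
```

View pics/s1.png

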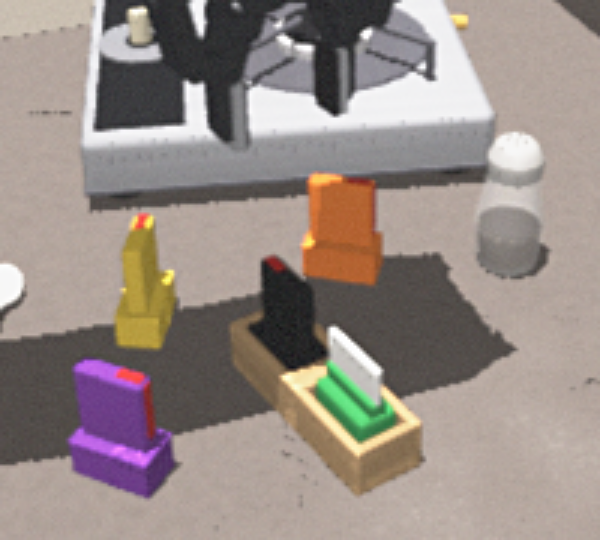

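The fingers straddle the knob blade: its red stripe is at crop (275,265), and the fingertips are at (235,145) and (335,110). Descending now.

apply_moves:
  targets:
    - [0.6,0,0,3,0,0,0]
    - [0.6,0,0,6,0,0,0]
    - [0.6,0,0,9,0,0,0]
    - [0.6,0,0,11,0,0,0]
    - [0.6,0,0,12.5,0,0,0]
    - [0.6,0,0,12.5,0,0,0]

```text
clock: 2.9
ee_pos: [500.3, -115.9, 54.8]
eef_rot: [-0.001, 0.616, 0.788, -0.0]
contact_force: [1.0, -0.1, 0.6]
width: 51.3
grip_force: 0.0
```

apply_moves:
  targets:
    - [0.3,0,0,0,0,0,0]
    - [0.2,0,0,0,0,0,0]
    - [0,0,0,0,0,0,0]
    - [0,0,0,0,0,0,0]
    - [0,0,0,0,0,0,0]
    - [0,0,0,0,0,0,0]
    - [0,0,0,0,0,0,0]
  force: 50

```text
clock: 3.78
ee_pos: [501.1, -115.9, 56.0]
eef_rot: [0.001, 0.616, 0.788, 0.0]
contact_force: [-2.2, 0.1, 6.8]
width: 11.9
grip_force: 49.1
```

apply_moves:
  targets:
    - [0,0,0,-1,0,0,0]
    - [0,0,0,-3,0,0,0]
    - [0,0,0,-6,0,0,0]
    - [0,0,0,-9,0,0,0]
    - [0,0,0,-12,0,0,0]
    - [0,0,0,-12,0,0,0]
    - [0,0,0,-12,0,0,0]
    - [0,0,0,-12,0,0,0]

```text
clock: 4.78
ee_pos: [500.4, -115.7, 174.7]
eef_rot: [-0.001, 0.616, 0.788, -0.0]
contact_force: [-0.0, -0.1, -0.4]
width: 11.6
grip_force: 48.7
```

```bash
python3 -c "
from h import *
go([494.6,223.8,176],87.3)
for n in ('side','top'):
    im=manip.camera(n); cv2.imwrite(f'pics/{n}2.png',im[:,:,::-1])
a=cv2.imread('pics/side2.png')[170:350,230:430]; b=cv2.imread('pics/top2.png')[220:340,330:430]
cv2.imwrite('pics/c2.png',np.hstack([cv2.resize(a,(600,540)),cv2.resize(b,(200,240)).copy() if 0 else cv2.copyMakeBorder(cv2.resize(b,(200,240)),0,300,0,0,cv2.BORDER_CONSTANT)]))"
```

```text
at [ 500.36 -115.69  174.65] yaw [-0.24162022  0.97037064] F [-0.  -0.1 -0.4] w 11.578360874522556 t 4.775
shift cm [33.082  7.644 -0.12 ] turn [-0.0011 -0.0005  0.2912]
```

View pics/c2.png

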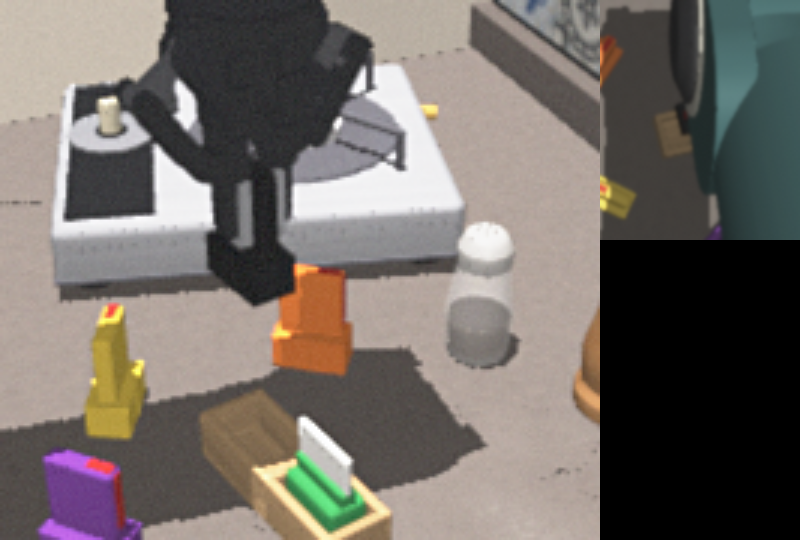

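The knob is held upright and clear of the slot. Its foot's bottom corners in the crop are left (212,275), front (255,303) and right (293,290). I'll work out the in-hand offset from them.

```bash
python3 -c "
from h import *
im=cv2.imread('pics/side2.png').max(2)
m=np.zeros_like(im); m[245:275,296:332]=(im[245:275,296:332]<75)*255
c=max(cv2.findContours(m,0,1)[0],key=cv2.contourArea); print(cv2.approxPolyDP(cv2.convexHull(c),1.3,True)[:,0].tolist())
z=126.6
L,F,Rr=[plane('side',x/3+230-.3,y/3+170-.3,z)[:2] for x,y in((212,275),(255,303),(293,290))]
print(L,F,Rr,np.linalg.norm(F-L),np.linalg.norm(F-Rr),(L+Rr)/2)
x=np.array([-.2416,.9704]);y=np.array([-.9704,-.2416])
for dx in(0,3.9):
  k=np.array([500.4,-115.7])+dx*x
  print(dx,k,[proj('side',[*(k+a*x+b*y),z]).round(1) for a,b in((23,13),(-23,13),(-23,-13))])
"
```

```text
[[302, 245], [321, 245], [327, 255], [327, 266], [314, 271], [305, 265], [299, 258], [299, 248]]
[ 481.44643787 -101.4874768 ] [ 494.30865976 -133.8890526 ] [ 515.92115664 -129.53381194] 34.861136905238695 22.046953138300953 [ 498.68379726 -115.51064437]
0 [ 500.4 -115.7] [array([300. , 259.7]), array([315.6, 273.4]), array([330.2, 267.9])]
3.9 [ 499.45776 -111.91544] [array([298.7, 258.5]), array([314.2, 272.2]), array([328.8, 266.7])]
```

apply_moves:
  targets:
    - [0,4.1,0.95,0,0,0,0.04]
    - [0,8.2,1.9,0,0,0,0.08]
    - [0,12.3,2.8,0,0,0,0.12]
    - [0,16.4,3.8,0,0,0,0.16]
    - [0,20.5,4.7,0,0,0,0.2]
    - [0,24.6,5.7,0,0,0,0.24]
    - [0,28.7,6.6,0,0,0,0.27]
    - [0,32.7,7.5,0,0,0,0.291]

```text
clock: 5.88
ee_pos: [494.2, 221.0, 174.9]
eef_rot: [-0.0, 0.724, 0.69, -0.0]
contact_force: [1.3, -0.2, 0.3]
width: 11.6
grip_force: 48.6
```

apply_moves:
  targets:
    - [0,0,0,1.5,0,0,0]
    - [0,0,0,2.5,0,0,0]
    - [0,0,0,2.5,0,0,0]
    - [0,0,0,2.5,0,0,0]

```text
clock: 6.38
ee_pos: [494.9, 219.0, 150.5]
eef_rot: [0.0, 0.724, 0.69, 0.0]
contact_force: [0.0, -0.5, -0.5]
width: 11.3
grip_force: 48.6
```

```bash
python3 -c "
from h import *
go([494.4,219.8,140],87.3)
s=manip.get_state();p=s['ee_pos'];x=R.from_quat(s['eef_rot'],scalar_first=True).as_matrix()[:2,0];y=np.array([x[1],-x[0]]);k=p[:2]+4*x;z=p[2]-48
im=manip.camera('side'); cv2.imwrite('pics/side3.png',im[:,:,::-1])
print('exp',k,z,[(proj('side',[*(k+a*x+b*y),z])).round(1) for a,b in((23,-13),(-23,-13),(-23,13),(23,13))])
cv2.imwrite('pics/c3.png',cv2.resize(im[150:240,210:330,::-1],None,fx=6,fy=6,interpolation=2))"
```

```text
at [494.85 218.95 150.49] yaw [0.04813904 0.99884064] F [ 0.  -0.5 -0.5] w 11.288040459225275 t 6.375
shift cm [ 0.083 -0.049  1.049] turn [ 0.0001  0.0001 -0.001 ]
exp [495.04350724 222.94721194] 102.48694041123963 [array([257.8, 191.1]), array([261.1, 199.3]), array([273.1, 197.7]), array([269.3, 189.6])]
```

View pics/c3.png

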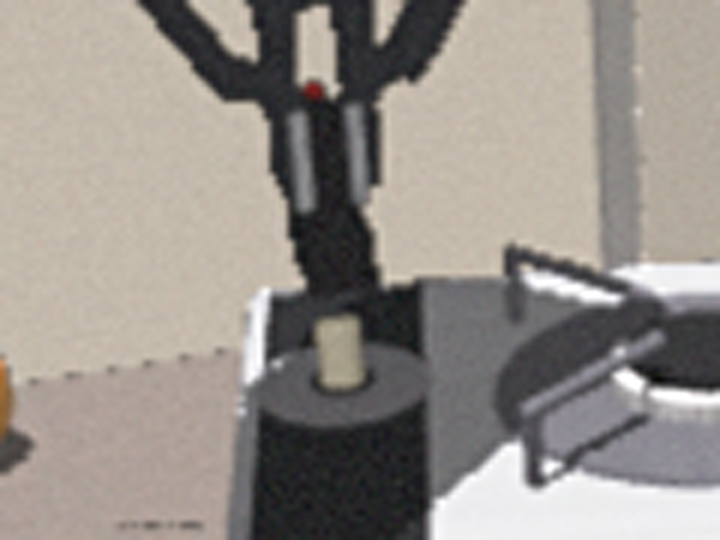

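The side view has the knob's foot over the shaft as predicted, at px 261–273 against the shaft at 266. I'll descend gently.

apply_moves:
  targets:
    - [0,0.08,-0.05,0.8,0,0,0]
    - [0,0.08,-0.05,1.6,0,0,0]
    - [0,0.08,-0.05,2.0,0,0,0]
    - [0,0.08,-0.05,2.3,0,0,0]
    - [0,0.08,-0.05,2.3,0,0,0]
  force: 70

```text
clock: 7.05
ee_pos: [494.0, 220.5, 127.1]
eef_rot: [-0.0, 0.723, 0.69, -0.0]
contact_force: [-0.2, 0.3, -0.4]
width: 11.4
grip_force: 72.3
```

apply_moves:
  targets:
    - [0,0,0,0.4,0,0,0]
    - [0,0,0,0.8,0,0,0]
    - [0,0,0,1.1,0,0,0]
    - [0,0,0,1.3,0,0,0]
    - [0,0,0,1.3,0,0,0]

```text
clock: 7.68
ee_pos: [494.0, 220.5, 114.2]
eef_rot: [-0.0, 0.724, 0.69, -0.0]
contact_force: [-0.0, 0.4, -0.6]
width: 11.0
grip_force: 72.3
```

apply_moves:
  targets:
    - [0,0,0,0.2,0,0,0]
    - [0,0,0,0.3,0,0,0]
    - [0,0,0,0.3,0,0,0]

```text
clock: 8.05
ee_pos: [494.2, 220.6, 111.4]
eef_rot: [0.0, 0.724, 0.69, 0.0]
contact_force: [-0.4, 0.4, 4.7]
width: 11.2
grip_force: 73.0
```

apply_moves:
  targets:
    - [0,0,0,0.15,0,0,0]
    - [0,0,0,0.3,0,0,0]
    - [0,0,0,0.3,0,0,0]
    - [0,0,0,0.3,0,0,0]

```text
clock: 8.55
ee_pos: [494.2, 220.6, 108.5]
eef_rot: [0.0, 0.724, 0.69, 0.0]
contact_force: [-1.3, -1.7, 7.0]
width: 11.0
grip_force: 73.4
```

```bash
python3 -c "
from h import *
go([494.4,219.8,108],87.3)
im=manip.camera('side'); 
cv2.imwrite('pics/c4.png',cv2.resize(im[150:240,210:330,::-1],None,fx=6,fy=6,interpolation=2))"
```

```text
at [494.23 220.59 108.54] yaw [0.04700527 0.99889462] F [-1.3 -1.7  7. ] w 11.04923785517953 t 8.55
shift cm [-0.078  0.02   0.054] turn [ 0.0004 -0.0002  0.0001]
```

View pics/c4.png

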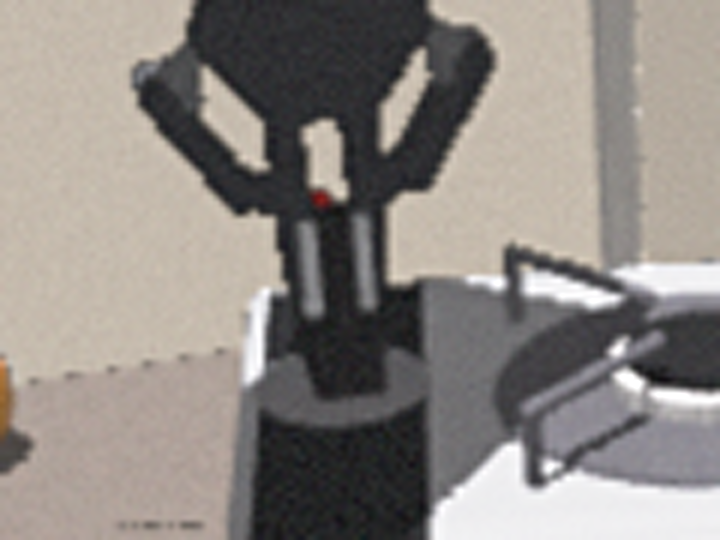

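The knob is on the shaft, and the 7 N spring force means it is about 3 mm in. I'll press to the stop.

apply_moves:
  targets:
    - [0,0,0,0.1,0,0,0]
    - [0,0,0,0.2,0,0,0]
    - [0,0,0,0.25,0,0,0]
    - [0,0,0,0.25,0,0,0]
    - [0,0,0,0.25,0,0,0]

```text
clock: 9.22
ee_pos: [494.6, 220.8, 107.5]
eef_rot: [0.001, 0.724, 0.69, 0.001]
contact_force: [-9.7, -6.0, 37.6]
width: 11.0
grip_force: 78.2
```

The shaft is at its stop. I'll ease the push so it isn't excessive.

apply_moves:
  targets:
    - [0,0,0,-0.05,0,0,0]
    - [0,0,0,-0.1,0,0,0]
    - [0,0,0,-0.1,0,0,0]
    - [0,0,0,-0.1,0,0,0]
    - [0,0,0,-0.1,0,0,0]

```text
clock: 9.85
ee_pos: [494.4, 220.7, 107.8]
eef_rot: [0.0, 0.724, 0.69, 0.0]
contact_force: [-5.4, -4.0, 22.1]
width: 11.5
grip_force: 75.7
```

```bash
python3 -c "
from h import *
manip.camera('top'); go([494.4,220,107.8],87.3); print(manip.finish_job())"
```

```text
at [494.41 220.7  107.77] yaw [0.04705884 0.99889211] F [-5.2 -2.7 21.8] w 10.956475760739119 t 9.9
shift cm [-0.07   0.003 -0.003] turn [ 0.001  -0.0001  0.    ]
the job is handed in; nothing more can be done
None
```

I handed the job in at about 9.9 s with the knob on the shaft, lined up with my measured direction of the valve's red mark, and still gripped. The shaft is pressed to its stop with about 22 N, and no verdict came back.

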